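Index the sugar tester's carousel to the next fruit

ROBOT

A 6-joint arm with a two-finger parallel gripper is mounted at the origin on a cart in front of the work surface, level with it; the furniture and walls round the work are solid. World frame = base frame: x ahead of the robot, y to its left, z up, the work surface at z = 0. Lengths are in mm, angles in rad, forces in N, time in s.
With the tool pointing down it reaches from about 325 to 875 mm from the base axis. Payload 4.4 kg.
Tool frame: the origin (TCP) lies at the very end of the fingers, on their centre line; the grasp point (between the pads) lies 19 mm behind it; z points along the fingers, y is the line along which they close (so a half turn about z gives the same grasp; the last joint's range is limited). The gripper opens to 85 mm and grips with 20 to 120 N. Pads are 22 mm wide; open, the fingers measure 114 mm over their backs; the gripper's body (76 mm by 85 mm) begins 54 mm behind the grasp point. The pads swing forward as they close: fully open they stand 13 mm farther back than shut.
Start: joints at [-1.333, 0.207, 1.542, -0, 1.393, -0.15], TCP at [217.958, -532.092, 231.282] pointing down, gripper open.
Joint ranges: [-2.73, 2.73], [-0.86, 2.22], [0.23, 2.46], [-1.11, 4.25], [0.08, 2.63], [-2.82, 2.82]. Speed limits (rad/s): [2.79, 2.79, 3.14, 3.14, 3.14, 3.14].

INTERFACE

Orientations are given as a unit quaternion [w, x, y, z].
In Python, from station import arm, vision, workorder gives the robot as it stands (arm), with the cameras (vision) and the job (workorder).
- The arm moves only by the tool jog_arm, called after "Request:" in YAML: its name, and indented under it one key for each argument. Schema: {"type":"object","properties":{"plan":{"type":"object","properties":{"ax":{"type":"array","items":{"type":"number"},"minItems":1,"maxItems":12},"ay":{"type":"array","items":{"type":"number"},"minItems":1,"maxItems":12},"az":{"type":"array","items":{"type":"number"},"minItems":1,"maxItems":12},"sx":{"type":"array","items":{"type":"number"},"minItems":1,"maxItems":12},"sy":{"type":"array","items":{"type":"number"},"minItems":1,"maxItems":12},"sz":{"type":"array","items":{"type":"number"},"minItems":1,"maxItems":12},"aperture":{"type":"array","items":{"type":"number"},"minItems":1,"maxItems":12}},"additionalProperties":false,"required":["ax","ay","az","sx","sy","sz","aperture"]},"force":{"type":"number"},"only":{"type":"string"},"quiet":{"type":"boolean"},"lines":{"type":"string"}},"required":["plan"],"additionalProperties":false}. plan is an object with one list for each field, all of the same length, 1 to 12, a row being the entries at one place: ax, ay, az (a rotation vector in shares of pi rad (1.0 is pi rad)), sx, sy, sz (the shift in shares of 1000 mm (1.0 is 1000 mm)), aperture (the finger opening in mm); each row is the pose to reach, as a shift and turn from the pose commanded when the call began, along the tool's axes at that moment; what a row does not reach only later rows make up. A row lasts 1/8 s, in which the tool goes at most 62.5 mm and 0.188 rad, less where a joint would pass 70% of its speed; a pose out of reach is approached as far as the arm can. The fingers move at their own pace and stop on an object; force is the grip in N (left out, the last holds). Time passes only in rows, so rows that do not move let the fingers close. The tool returns the time, the measured TCP pose, the force, the opening and the grip force at its end. only (a regular expression) keeps the lines of the reply that match it, lines (a string "A,B") keeps lines A to B, and quiet returns only ok. A shift or turn number past 1, either way, is cut back to 1. Input that does not fit is refused with a message, and nothing moves.
- arm.get_obs(): the state, without advancing time (a new reading comes with each control period).
- vision.read_camera(name): name is "scene" or "top" or "wrist"; returns a dict with "pixels" (420x560x3 uint8, red, green, blue), "vertical_fov" (degrees; the focal length in pixels is half the picture's height over the tangent of half this angle, whatever the lens; pixels are square), "cx", "cy" (the principal point, pixels), "R" (3x3) and "t" (3): a world point X has camera coordinates R X + t. Camera axes: x right, y down, z forward; pixel columns grow to the right and rows downward; lengths in mm; the calibration is good to about 2 mm. The wrist camera is an equidistant fisheye: a pixel r from the principal point sees the ray r / f radians off the axis. A picture is of the moment at which its call begins. There is no depth.
- workorder.sign_off(): hands the job in; it is judged then, once.
The state is a dict: "clock": time; "joints": joint angles; "qd": joint speeds; "joint_efforts": joint torques, N m; "ee_pos": TCP position; "tcp_rot": TCP orientation; "contact_force": force on the tool from outside, world axes, zero at the start; "wrist_torque": the same for the moment, N m; "gripper_width": finger opening in mm; "grasp_force": force on a finger pad.
Only numpy, scipy, OpenCV 4.12 (cv2) and the standard library are available. Lean on these libraries where they do the work, as an engineer would, in place of code of your own. Each camera call takes 0.05 s, during which the arm holds its last target. There are 200 camera calls.

TASK

The fruit under the sugar tester's reading head has been read: bring the next one under it. With a fingertip press the orange index plunger in and, with it pressed, push the carousel clockwise as seen from above (the plunger travels towards your left) to the very next hole; let the plunger spring fully up into that hole so the carousel is locked, and take the hand away. Leave every fruit sitting in its cup and the things round about where they are.

Things in the scene. Friction and masses are not known exactly. Their poses are not given: they have to be found in the camera images.
- tester: sugar tester on a fixed round white base, 360 mm across; on it an aluminium index plate, a fixed centre column (34 mm across) and a white reading head over the rear cup (lens barrel's underside 118 mm, head's top 202 mm above the conveyor). Origin: on the conveyor at the turning axis; z up; x points from the axis to the reading head, so the plunger side is -x. Its place and yaw vary
- carousel (a joint): angle of the grey carousel (230 mm disc, six cups) about the upright centre axis, rad; 0 = start hole, grows clockwise seen from above; holes are 60 degrees apart, so 1.047 = next hole. It turns with about 1 N at the plunger and stays where it is left. Locked, it has about 0.01 rad of play
- plunger (a joint): how far the orange button is pressed in, m: 0 = fully up (in a hole, locked), 0.014 = bottom stop. The carousel turns freely from 0.010 on (the pin's nose is tapered: from about 0.006 a firm push cams it out). Spring 4 N at 0, 9 N at the stop. Let go between holes, it stays down at 0.0093 under the plate; within about 3 mm of a hole it springs up by itself and centres the carousel
- plunger_top (a point): centre of the button's flat top, 47 mm across, 86 mm above the conveyor when up; moves with button and carousel, 150 mm from the axis. An aluminium guard collar on the carousel's arm surrounds it (inside 50, outside 58 mm across, rim 1 mm below the unpressed top), so a fingertip pressing the button in stands inside the collar and can push the carousel by the collar's wall
- start_hole (a point): the hole of the fixed index plate in which the plunger stands at the start; 150 mm from the axis, on the plate's top 44 mm above the conveyor
- next_hole (a point): the next hole clockwise as seen from above (towards the robot's left along the front), on the plate's top 44 mm above the conveyor; 150 mm from the axis; each hole is a dark 16 mm hole in a bright 25 mm steel bush, in the dark slot of the plate
- fruit_1: orange persimmon, 58 mm across, 50 mm high, loose in a cup of the carousel; origin at the centre of its underside; its top is 106 mm above the conveyor
- cup_1 (a point): middle of the floor of the soft black cup that holds fruit_1, 75 mm from the axis, 56 mm above the conveyor; rim 10 mm high; turns with the carousel
- fruit_2: orange persimmon, 58 mm across, 50 mm high, loose in a cup of the carousel; origin at the centre of its underside; its top is 106 mm above the conveyor
- cup_2 (a point): middle of the floor of the soft black cup that holds fruit_2, 75 mm from the axis, 56 mm above the conveyor; rim 10 mm high; turns with the carousel
- fruit_3: orange persimmon, 58 mm across, 50 mm high, loose in a cup of the carousel; origin at the centre of its underside; its top is 106 mm above the conveyor
- cup_3 (a point): middle of the floor of the soft black cup that holds fruit_3, 75 mm from the axis, 56 mm above the conveyor; rim 10 mm high; turns with the carousel
- fruit_4: orange persimmon, 58 mm across, 50 mm high, loose in a cup of the carousel; origin at the centre of its underside; its top is 106 mm above the conveyor
- cup_4 (a point): middle of the floor of the soft black cup that holds fruit_4, 75 mm from the axis, 56 mm above the conveyor; rim 10 mm high; turns with the carousel
- fruit_5: orange persimmon, 58 mm across, 50 mm high, loose in a cup of the carousel; origin at the centre of its underside; its top is 106 mm above the conveyor
- cup_5 (a point): middle of the floor of the soft black cup that holds fruit_5, 75 mm from the axis, 56 mm above the conveyor; rim 10 mm high; turns with the carousel
- fruit_6: orange persimmon, 58 mm across, 50 mm high, loose in a cup of the carousel; origin at the centre of its underside; its top is 106 mm above the conveyor
- cup_6 (a point): middle of the floor of the soft black cup that holds fruit_6, 75 mm from the axis, 56 mm above the conveyor; rim 10 mm high; turns with the carousel
- refractometer: black and white hand refractometer lying in front, 154 x 33 x 33 mm; origin at the centre of its underside. Not part of the job
- tally_counter: white round tally counter, 41 x 48 x 32 mm, lying in front; origin at the centre of its underside. Not part of the job
- bin_green: small open green parts bin, 89 x 126 x 48 mm, front left; origin at the centre of its underside. Not part of the job
- label_roll: roll of round seals lying flat front right, 104 mm across, 40 mm high; origin at the centre of its underside. Not part of the job

How it is judged:
By the outcome, as a careful person would: the job done as asked, in the order asked, and still so for the second after the job is handed in, with the robot touching nothing.
It also fails if it takes over 48 s, if anything falls off the work surface, if the arm or the gripper's body presses on something with over 40 N, if the wrist force passes 120 N, or if a joint passes its speed limit or range.

## Working session

There is one attempt and no reset: what is moved stays moved. The work goes in short steps, Python scripts to look and compute and a tool call to move; the robot and the scene stay as the last step left them, time stands still between calls to the robot, and variables do not carry over. Pictures are saved under pics/ and viewed, at most 10 in all, crops included, and the job is handed in when it is done.

```bash
ls; mkdir -p pics
```

Run:
```python
from station import arm, vision, workorder
import cv2
o=arm.get_obs();print(o)
for n in("scene","top"):
    c=vision.read_camera(n);cv2.imwrite(f"pics/{n}0.png",c["pixels"][...,::-1]);print(n,c["vertical_fov"],c["cx"],c["cy"],c["R"],c["t"])
```

```text
pics
station.py
{'clock': 0.0, 'joints': array([-1.33246235e+00,  2.07470377e-01,  1.54298188e+00, -8.41624801e-06,
        1.39348203e+00, -1.50485415e-01]), 'qd': array([-2.18882758e-04, -5.59620326e-05,  1.19159565e-03,  5.81161364e-04,
        8.70521698e-05, -6.73380407e-04]), 'joint_efforts': array([-6.81693091e-04, -3.83037651e+01, -2.91593421e+01, -2.48984325e-04,
        1.07179055e-02, -6.86861554e-06]), 'ee_pos': array([ 217.79221392, -531.32955008,  230.08391142]), 'tcp_rot': array([-1.16950420e-03,  9.81161062e-01,  1.93187988e-01, -5.55479669e-05]), 'contact_force': array([0.93310634, 0.04607828, 0.45617915]), 'wrist_torque': array([-0.01822587, -0.00036263, -0.04064257]), 'grasp_force': 0.0, 'gripper_width': 85.6877893216788}
scene 48.22833834500982 274.98092236805417 218.7291525861045 [[-0.85907132 -0.51176129  0.00984113]
 [-0.22273661  0.35644943 -0.90737655]
 [ 0.46085233 -0.78169315 -0.42020346]] [ 538.3872185   123.7447122  1085.78875431]
top 57.21895978811022 278.9067260363655 209.60504128779084 [[-4.93794179e-01 -8.69578373e-01 -8.73456106e-04]
 [-8.29610512e-01  4.71398790e-01 -2.99214939e-01]
 [ 2.60602586e-01 -1.47025967e-01 -9.54185337e-01]] [383.89815815 378.6915399  854.64600214]
```

View pics/scene0.png

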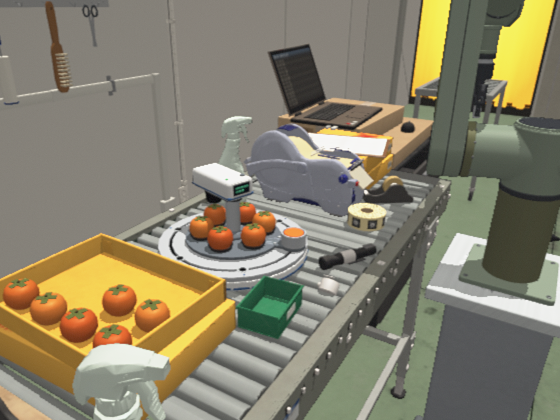

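View pics/top0.png

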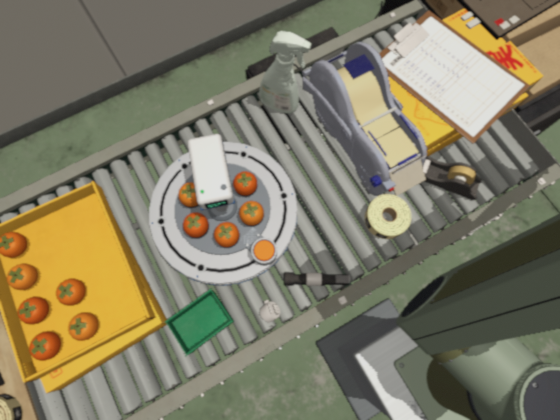

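The overview shows the tester near top (223,210), with the button at top (263,250) and scene (293,236). The next hole is probably at top (201,268). I'll measure these now.

Create h.py:
```python
import numpy as np,cv2
from station import arm, vision, workorder
def cam(n):
    c=vision.read_camera(n);c["f"]=210/np.tan(np.radians(c["vertical_fov"]/2));return c
def ray(c,u,v):
    x,y=(u-c["cx"])/c["f"],(v-c["cy"])/c["f"];R=np.array(c["R"])
    d=R.T@np.array([x,y,1.]);return -R.T@np.array(c["t"]),d/np.linalg.norm(d)
def onz(c,u,v,z):
    o,d=ray(c,u,v);return o+d*(z-o[2])/d[2]
def tri(rs):
    A=sum(np.eye(3)-np.outer(d,d) for o,d in rs);b=sum((np.eye(3)-np.outer(d,d))@o for o,d in rs);return np.linalg.solve(A,b)
def proj(c,X):
    p=np.array(c["R"])@X+c["t"];return p[0]/p[2]*c["f"]+c["cx"],p[1]/p[2]*c["f"]+c["cy"]
def orange(c,guess,r=25):
    h=cv2.cvtColor(c["pixels"],cv2.COLOR_RGB2HSV);m=cv2.inRange(h,(5,150,120),(22,255,255))
    n,l,s,ce=cv2.connectedComponentsWithStats(m)
    k=[i for i in range(1,n) if np.hypot(*(ce[i]-guess))<r and s[i,4]>30]
    return [(ce[i].round(2),s[i].tolist()) for i in k]
```

Run:
```python
from h import *
s,t=cam("scene"),cam("top")
a=orange(s,(293,236),14);b=orange(t,(263,250),10);print(a,b)
p=tri([ray(s,*a[0][0]),ray(t,*b[0][0])]);print("button",p,onz(s,*a[0][0],86),onz(t,*b[0][0],86))
for n,c,box in(("scene",s,(150,160,320,300)),("top",t,(140,125,310,290))):
    x0,y0,x1,y1=box;im=cv2.resize(c["pixels"][y0:y1,x0:x1,::-1],None,fx=3.5,fy=3.5,interpolation=cv2.INTER_CUBIC);cv2.imwrite(f"pics/{n}c.png",im)
```

```text
[(array([293.37, 232.08]), [284, 228, 20, 9, 132])] [(array([263.67, 250.02]), [254, 241, 20, 19, 304])]
button [445.44241746 226.13161736  82.34270571] [440.36749465 232.43388971  86.        ] [446.17130438 226.96248781  86.        ]
```

View pics/topc.png

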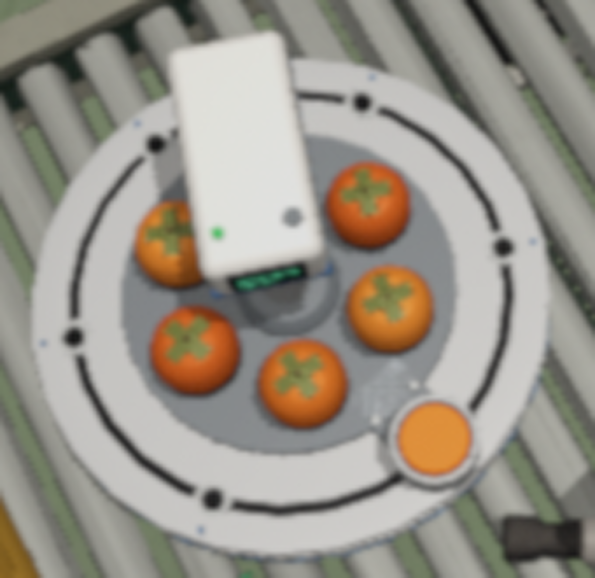

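View pics/scenec.png

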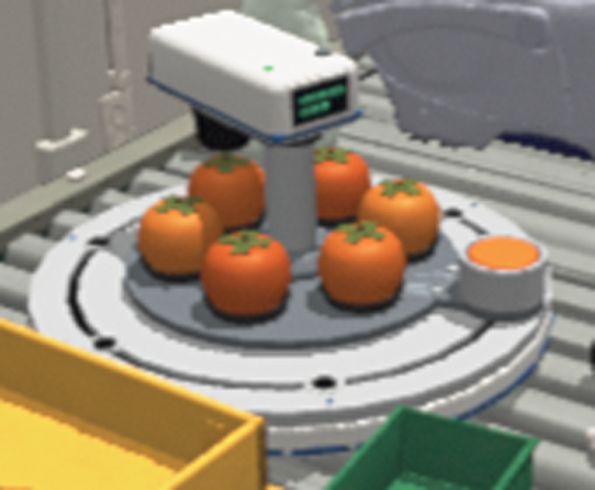

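The top crop shows five holes at crop (362,102), (503,247), (156,144), (74,337) and (212,499, the next one). The button is at (434,438). In the scene crop the next hole is at (323,383), and others are at (103,343), (98,240) and (453,212).

Run:
```python
from h import *
from scipy.optimize import least_squares
s,t=cam("scene"),cam("top")
def ref(c,q,o,r=4):
    q=np.array(q)/3.5+o;g=cv2.cvtColor(c["pixels"],cv2.COLOR_RGB2GRAY).astype(float)
    yy,xx=np.mgrid[:420,:560];d=np.hypot(xx-q[0],yy-q[1])<r
    w=np.where(d,np.clip(110-g,0,None)**2,0);return (xx*w).sum()/w.sum(),(yy*w).sum()/w.sum()
T=[ref(t,q,(140,125)) for q in[(212,499),(74,337),(156,144),(362,102),(503,247)]]
S={i:ref(s,q,(150,160)) for i,q in{0:(323,383),1:(103,343),2:(98,240),4:(453,212)}.items()}
P=[onz(t,*q,44)for q in T]
for i in range(5):print(i,P[i].round(1),onz(s,*S[i],44).round(1) if i in S else"",tri([ray(s,*S[i]),ray(t,*T[i])]).round(1) if i in S else"")
def res(p):return np.ravel([P[i][:2]-p[:2]-p[3]*np.array([np.cos(p[2]-(i+1)*np.pi/3),np.sin(p[2]-(i+1)*np.pi/3)]) for i in range(5)])
f=least_squares(res,[570,270,3.5,150]).x;print("axis,angle of start,R (top)",f,abs(res(f)).max())
for k in(0,1,):print(f[:2]+150*np.array([np.cos(f[2]-k*np.pi/3),np.sin(f[2]-k*np.pi/3)]))
def res2(p):return np.ravel([onz(s,*S[i],44)[:2]-p[:2]-p[3]*np.array([np.cos(p[2]-(i+1)*np.pi/3),np.sin(p[2]-(i+1)*np.pi/3)]) for i in S])
g=least_squares(res2,f).x;print("scene",g,abs(res2(g)).max())
```

```text
0 [491.  370.6  44. ] [487.8 371.   44. ] [490.  370.1  43.3]
1 [637.6 404.1  44. ] [634.1 404.1  44. ] [636.5 403.4  43.5]
2 [739.3 293.8  44. ] [734.2 294.2  44. ] [737.7 292.9  43.4]
3 [695.6 150.6  44. ]  
4 [549.1 117.   44. ] [544.3 118.7  44. ] [547.9 116.   42.5]
axis,angle of start,R (top) [593.25922831 260.51395913   3.36652505 150.12999513] 0.3462666371136436
[447.03785014 227.05788994]
[491.17473339 370.41735261]
scene [588.94111547 261.36456981   3.3619215  149.31302383] 0.5465207680634236
```

Add to h.py:
```python
from scipy.spatial.transform import Rotation as Ro
def delta(X):
    o=arm.get_obs();q=np.array(o["tcp_rot"]);R=Ro.from_quat(q[[1,2,3,0]]);return R.inv().apply(np.array(X)-o["ee_pos"]).round(1)
```

Run:
```python
from h import *
t=cam("top")
for u,v in((385,188),(310,80),(350,50),(425,140)):print(u,v,[onz(t,u,v,z).round().tolist() for z in(0,100,200)])
for X in((446,227,230),(446,227,120)):print(delta(X))
```

```text
385 188 [[451.0, -128.0, 0.0], [432.0, -84.0, 100.0], [414.0, -40.0, 200.0]]
310 80 [[825.0, -128.0, 0.0], [767.0, -84.0, 100.0], [708.0, -40.0, 200.0]]
350 50 [[855.0, -282.0, 0.0], [794.0, -221.0, 100.0], [732.0, -161.0, 200.0]]
425 140 [[511.0, -299.0, 0.0], [487.0, -237.0, 100.0], [462.0, -174.0, 200.0]]
[ 498.8 -615.8    1.4]
[ 498.8 -615.7  111.4]
```

Units first: shifts go in shares of 1000 mm and turns go in shares of pi rad. So -564 mm / 1000 = -0.564, 456 mm / 1000 = 0.456.

Request:
jog_arm:
  plan: {"ax": [0, 0, 0, 0, 0, 0, 0, 0, 0, 0, 0, 0], "ay": [0, 0, 0, 0, 0, 0, 0, 0, 0, 0, 0, 0], "az": [0, 0, 0, 0, 0, 0, 0, 0, 0, 0, 0, 0], "sx": [0.038, 0.076, 0.114, 0.152, 0.19, 0.228, 0.266, 0.304, 0.342, 0.38, 0.418, 0.456], "sy": [-0.047, -0.094, -0.141, -0.188, -0.235, -0.282, -0.329, -0.376, -0.423, -0.47, -0.517, -0.564], "sz": [0, 0, 0, 0, 0, 0, 0, 0, 0, 0, 0, 0], "aperture": [0, 0, 0, 0, 0, 0, 0, 0, 0, 0, 0, 0]}
  force: 30

```text
clock: 1.85
ee_pos: [426.5, 164.8, 231.7]
tcp_rot: [0.0, 0.981, 0.193, 0.001]
contact_force: [0.8, -0.6, -0.6]
gripper_width: -0.2
grasp_force: 0.0
```

Run:
```python
from h import *
print(delta((446,227,120)),arm.get_obs()["gripper_width"],arm.get_obs()["joints"])
```

```text
[ 41.5 -50.2 111.7] -0.1813034866363364 [ 1.79415064e-01 -5.08407688e-02  1.81724003e+00 -4.31922958e-04
  1.37377399e+00  1.36086545e+00]
```

Scaled: 115 mm / 1000 = 0.115, 90 mm / 1000 = 0.09.

Request:
jog_arm:
  plan: {"ax": [0, 0, 0, 0, 0], "ay": [0, 0, 0, 0, 0], "az": [0, 0, 0, 0, 0], "sx": [0.021, 0.042, 0.042, 0.042, 0.042], "sy": [-0.025, -0.05, -0.05, -0.05, -0.05], "sz": [0.02, 0.05, 0.09, 0.115, 0.115], "aperture": [0, 0, 0, 0, 0]}

```text
clock: 2.48
ee_pos: [443.9, 224.3, 114.1]
tcp_rot: [0.0, 0.981, 0.193, -0.003]
contact_force: [-0.3, 0.5, 0.6]
gripper_width: -0.2
grasp_force: 0.0
```

Run:
```python
from h import *
print(delta((446,227,120)),arm.get_obs()["contact_force"])
for n,(x0,y0,x1,y1) in(("wrist",(0,0,560,420)),("top",(200,180,330,290))):
    c=cam(n);im=c["pixels"][y0:y1,x0:x1,::-1]
    if n=="top":im=cv2.resize(im,None,fx=5,fy=5,interpolation=cv2.INTER_CUBIC)
    else:print(c["vertical_fov"],c["cx"],c["cy"],c["R"],c["t"])
    cv2.imwrite(f"pics/{n}1.png",im)
```

```text
[ 2.9 -1.7 -6. ] [-0.34670306  0.4550658   0.57628318]
65.70646984690485 275.91983676346064 207.35628036132204 [[ 3.79294588e-01 -9.25275796e-01 -5.63596524e-04]
 [-8.78873293e-01 -3.60463336e-01  3.12486669e-01]
 [-2.89339508e-01 -1.18029173e-01 -9.49921978e-01]] [ 39.52639784 466.02591496 422.82856922]
```

View pics/wrist1.png

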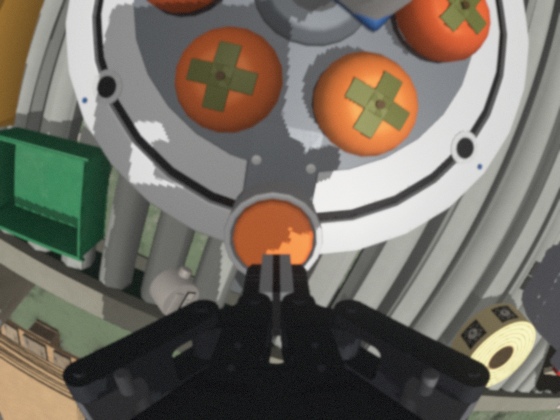

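The wrist view shows the collar centred around (273,236), with the closed fingertips at (277,270). The holes are at (107,86), which is the next one, and (465,148). I'll cast rays to check these.

Add to h.py:
```python
def wz(c,u,v,z):
    x,y=u-c["cx"],v-c["cy"];r=np.hypot(x,y);th=r/c["f"];R=np.array(c["R"])
    d=R.T@np.array([np.sin(th)*x/r,np.sin(th)*y/r,np.cos(th)]);o=-R.T@np.array(c["t"]);return o+d*(z-o[2])/d[2]
```

Run:
```python
from h import *
c=cam("wrist")
h=cv2.cvtColor(c["pixels"],cv2.COLOR_RGB2HSV);m=cv2.inRange(h,(3,130,90),(24,255,255))
m[:190]=0;m[280:]=0;m[:,:220]=0;m[:,330:]=0
k=max(cv2.findContours(m,0,2)[0],key=cv2.contourArea)
P=np.array([wz(c,*p[0],86)[:2] for p in k if p[0][1]<240])
A=np.c_[2*P,np.ones(len(P))];s=np.linalg.lstsq(A,(P**2).sum(1),rcond=None)[0]
print("button",s[:2],"R",np.sqrt(s[2]+s[:2]@s[:2]))
a=wz(c,107,86,44);b=wz(c,465,148,44);print("next",a,"other",b)
print("tip",wz(c,277,256,114),wz(c,277,290,114))
print(arm.get_obs()["ee_pos"],delta((446,227,100)))
```

```text
button [447.73044474 228.16724379] R 22.352783645580942
next [492.95744496 373.96898403  44.        ] other [551.29198147 115.4031488   44.        ]
tip [452.09303304 226.92258044 114.        ] [433.51686686 219.28444643 114.        ]
[447.2460434  225.13463082 117.74828618] [-0.5 -2.2 17.7]
```

Scaled: 43 mm / 1000 = 0.043, 42 mm / 1000 = 0.042.

Request:
jog_arm:
  plan: {"ax": [0, 0, 0, 0, 0, 0, 0, 0], "ay": [0, 0, 0, 0, 0, 0, 0, 0], "az": [0, 0, 0, 0, 0, 0, 0, 0], "sx": [0, 0, 0, 0, 0, 0, 0, 0], "sy": [-0.002, -0.002, -0.002, -0.002, -0.002, -0.002, -0.002, -0.002], "sz": [0.014, 0.026, 0.03, 0.034, 0.038, 0.042, 0.043, 0.043], "aperture": [0, 0, 0, 0, 0, 0, 0, 0]}

```text
clock: 3.62
ee_pos: [444.3, 226.4, 73.6]
tcp_rot: [0.0, 0.981, 0.193, -0.001]
contact_force: [-4.4, -1.5, 8.2]
gripper_width: 0.1
grasp_force: 4.0
```

Run:
```python
from h import *
x=np.array([.925,.379]);y=np.array([.379,-.925]);a0=3.3665
for d in range(0,71,5):
    a=a0-np.radians(d);v=150*np.array([np.cos(a)-np.cos(a0),np.sin(a)-np.sin(a0)]);print(d,round(v@x,1),round(v@y,1))
```

```text
0 0.0 0.0
5 2.7 -12.8
10 6.5 -25.3
15 11.4 -37.5
20 17.3 -49.1
25 24.2 -60.2
30 32.1 -70.7
35 40.8 -80.4
40 50.3 -89.4
45 60.6 -97.4
50 71.6 -104.6
55 83.1 -110.7
60 95.2 -115.9
65 107.6 -119.9
70 120.3 -122.9
```

Scaled: -60 mm / 1000 = -0.06, -55 mm / 1000 = -0.055.

Request:
jog_arm:
  plan: {"ax": [0, 0, 0, 0, 0, 0, 0, 0, 0, 0, 0, 0], "ay": [0, 0, 0, 0, 0, 0, 0, 0, 0, 0, 0, 0], "az": [0, 0, 0, 0, 0, 0, 0, 0, 0, 0, 0, 0], "sx": [0.001, 0.002, 0.003, 0.005, 0.007, 0.0095, 0.012, 0.015, 0.018, 0.0215, 0.025, 0.025], "sy": [-0.004, -0.008, -0.013, -0.019, -0.025, -0.0315, -0.0375, -0.0435, -0.049, -0.055, -0.06, -0.06], "sz": [0.0005, 0.0005, 0.0005, 0.0005, 0.0005, 0.0005, 0.0005, 0.0005, 0.0005, 0.0005, 0.0005, 0.0005], "aperture": [0, 0, 0, 0, 0, 0, 0, 0, 0, 0, 0, 0]}

```text
clock: 5.12
ee_pos: [447.6, 293.4, 74.7]
tcp_rot: [-0.001, 0.981, 0.193, 0.002]
contact_force: [-1.7, 0.3, 7.8]
gripper_width: 0.3
grasp_force: 3.8
```

Run:
```python
from h import *
c=cam("top");b=orange(c,(235,262),30);print(b)
cv2.imwrite("pics/top2.png",cv2.resize(c["pixels"][120:300,140:320,::-1],None,fx=3,fy=3))
```

```text
[(array([241.49, 270.57]), [233, 263, 15, 13, 63])]
```

View pics/top2.png

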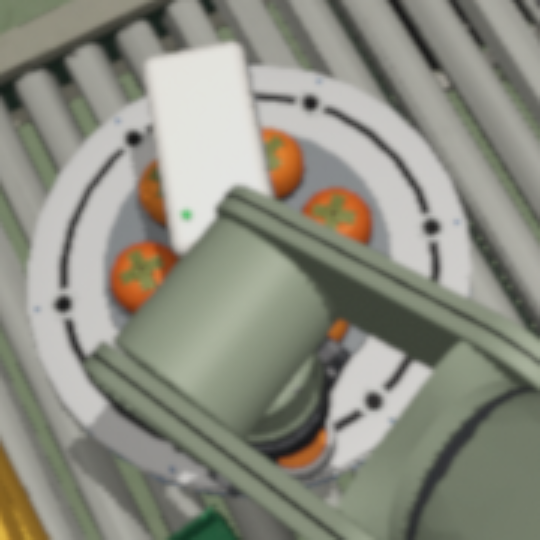

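The carousel has turned about 23°. The start hole has come into view at crop (373,401), and the fruits are still in their cups. I'll continue pushing.

Scaled: 47.5 mm / 1000 = 0.0475, -44.5 mm / 1000 = -0.0445.

Request:
jog_arm:
  plan: {"ax": [0, 0, 0, 0, 0, 0, 0, 0, 0, 0, 0, 0], "ay": [0, 0, 0, 0, 0, 0, 0, 0, 0, 0, 0, 0], "az": [0, 0, 0, 0, 0, 0, 0, 0, 0, 0, 0, 0], "sx": [0.002, 0.004, 0.008, 0.012, 0.0165, 0.0215, 0.026, 0.031, 0.0365, 0.042, 0.0475, 0.0475], "sy": [-0.003, -0.0055, -0.0105, -0.0155, -0.02, -0.025, -0.029, -0.033, -0.037, -0.041, -0.0445, -0.0445], "sz": [0.001, 0.001, 0.001, 0.001, 0.001, 0.001, 0.001, 0.001, 0.001, 0.001, 0.001, 0.001], "aperture": [0, 0, 0, 0, 0, 0, 0, 0, 0, 0, 0, 0]}

```text
clock: 6.68
ee_pos: [475.9, 352.7, 74.4]
tcp_rot: [-0.001, 0.981, 0.193, 0.004]
contact_force: [0.3, 0.3, 8.2]
gripper_width: 0.3
grasp_force: 3.8
```

Run:
```python
from h import *
c=cam("wrist");print(arm.get_obs()["ee_pos"],c["R"],c["t"],c["f"])
cv2.imwrite("pics/wrist3.png",c["pixels"][...,::-1])
```

```text
[475.80563269 352.6885776   74.40517043] [[ 0.37902625 -0.92538534 -0.00104251]
 [-0.8826889  -0.36187611  0.29984327]
 [-0.27784782 -0.11272826 -0.95398791]] [146.40453403 556.06608191 402.54030948] 325.19226210127806
```

View pics/wrist3.png

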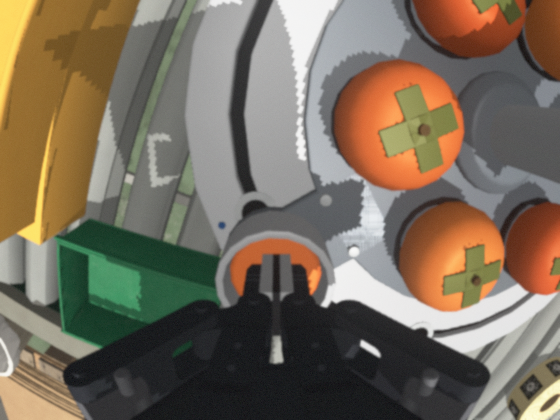

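The arm's two bolts, at (326,201) and (353,252) now against (257,160) and (311,168) before, give the carousel angle. The next hole's bush is at (255,200), just ahead of the collar.

Add to h.py:
```python
def bolts(im,g,r=7):
    h=cv2.cvtColor(im,cv2.COLOR_RGB2GRAY).astype(float);out=[]
    yy,xx=np.mgrid[:420,:560]
    for q in g:
        d=np.hypot(xx-q[0],yy-q[1])<r;b=np.median(h[d]);w=np.where(d,np.clip(h-b-12,0,None),0);out.append(((xx*w).sum()/w.sum(),(yy*w).sum()/w.sum()))
    return out
```

Run:
```python
from h import *
c0=dict(cx=275.92,cy=207.356,f=325.19,R=np.array([[.379294588,-.925275796,-.0005636],[-.878873,-.360463,.312487],[-.2893395,-.118029,-.949922]]),t=np.array([39.526,466.026,422.829]))
c1=cam("wrist")
for ax in((592,260.5),):
  for z in(56,62):
    r=[]
    for c,im,g in((c0,cv2.imread("pics/wrist1.png")[...,::-1].copy(),((257,160),(311,168))),(c1,c1["pixels"],((326,201),(353,252)))):
        B=bolts(im,g);W=np.array([wz(c,*b,z)[:2] for b in B]);m=W.mean(0)-ax;l=W[1]-W[0]
        print(z,np.round(B,1).tolist(),W.round(1).tolist(),"sep",np.hypot(*l).round(1),"rad",np.hypot(*m).round(1),"ang",np.degrees(np.arctan2(m[1],m[0])).round(2),"lineang",np.degrees(np.arctan2(l[1],l[0])).round(2))
print(wz(c1,255,200,44))
```

```text
56 [[255.9, 158.5], [310.3, 167.3]] [[480.9, 253.3], [488.7, 219.7]] sep 34.5 rad 109.9 ang -167.37 lineang -76.92
56 [[325.9, 197.2], [353.7, 251.0]] [[515.1, 341.0], [492.9, 313.1]] sep 35.6 rad 110.3 ang 142.89 lineang -128.42
62 [[255.9, 158.5], [310.3, 167.3]] [[481.9, 253.3], [489.5, 220.7]] sep 33.4 rad 108.8 ang -167.54 lineang -76.92
62 [[325.9, 197.2], [353.7, 251.0]] [[516.3, 342.5], [495.0, 315.7]] sep 34.3 rad 110.3 ang 141.54 lineang -128.42
[496.16981162 373.90524002  44.        ]
```

Scaled: 18.5 mm / 1000 = 0.0185, 11.5 mm / 1000 = 0.0115.

Request:
jog_arm:
  plan: {"ax": [0, 0, 0, 0, 0, 0, 0], "ay": [0, 0, 0, 0, 0, 0, 0], "az": [0, 0, 0, 0, 0, 0, 0], "sx": [0.002, 0.005, 0.008, 0.0115, 0.015, 0.0185, 0.0185], "sy": [-0.0015, -0.003, -0.0045, -0.006, -0.008, -0.009, -0.009], "sz": [0, 0, 0, 0, 0, 0, 0], "aperture": [0, 0, 0, 0, 0, 0, 0]}

```text
clock: 7.65
ee_pos: [489.1, 367.9, 74.3]
tcp_rot: [-0.001, 0.981, 0.193, 0.003]
contact_force: [-0.2, -0.2, 8.5]
gripper_width: 0.0
grasp_force: 3.9
```

Run:
```python
from h import *
c=cam("wrist");p=arm.get_obs()["ee_pos"];print(p,192.9-np.degrees(np.arctan2(p[1]-260.5,p[0]-592)))
cv2.imwrite("pics/wrist4.png",c["pixels"][...,::-1])
```

```text
[489.10610067 367.81082673  74.31500479] 59.103750588687944
```

View pics/wrist4.png

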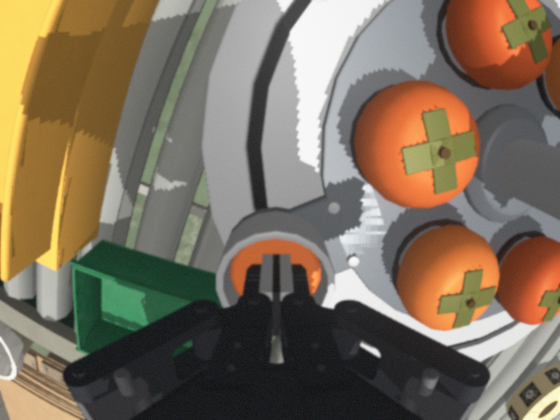

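The bolts are now at (334,209) and (353,261), and the collar covers the bush. I'll measure the angle again.

Run:
```python
from h import *
c=cam("wrist");B=bolts(c["pixels"],((334,209),(353,261)),6)
for z in(56,60):
    W=np.array([wz(c,*b,z)[:2] for b in B]);m=W.mean(0)-(592,260.5);l=W[1]-W[0]
    print(np.round(B,1).tolist(),"rot",192.63-np.degrees(np.arctan2(m[1],m[0])),"line",-76.92-np.degrees(np.arctan2(l[1],l[0])),np.hypot(*m),np.hypot(*l))
```

```text
[[334.7, 204.3], [353.4, 260.1]] rot 57.40259378350447 line 59.33757759969605 110.04368582675724 35.32258889731777
[[334.7, 204.3], [353.4, 260.1]] rot 58.367372857676344 line 59.33757759969602 110.27124519856449 34.44671780223322
```

Scaled: -6 mm / 1000 = -0.006, 2.5 mm / 1000 = 0.0025.

Request:
jog_arm:
  plan: {"ax": [0, 0, 0, 0, 0, 0, 0, 0], "ay": [0, 0, 0, 0, 0, 0, 0, 0], "az": [0, 0, 0, 0, 0, 0, 0, 0], "sx": [0.0015, 0.0025, 0.0025, 0.0025, 0.0025, 0.0025, 0.0025, 0.0025], "sy": [-0.0005, -0.001, -0.001, -0.001, -0.001, -0.001, -0.001, -0.001], "sz": [0, 0, 0, -0.002, -0.004, -0.006, -0.006, -0.006], "aperture": [0, 0, 0, 0, 0, 0, 0, 0]}

```text
clock: 8.75
ee_pos: [489.1, 368.5, 78.2]
tcp_rot: [-0.0, 0.981, 0.193, 0.001]
contact_force: [0.9, 1.1, 3.8]
gripper_width: -0.1
grasp_force: 1.8
```

Scaled: -3 mm / 1000 = -0.003, -2 mm / 1000 = -0.002.

Request:
jog_arm:
  plan: {"ax": [0, 0, 0, 0], "ay": [0, 0, 0, 0], "az": [0, 0, 0, 0], "sx": [0, 0, 0, 0], "sy": [0, 0, 0, 0], "sz": [-0.002, -0.003, -0.003, -0.003], "aperture": [0, 0, 0, 0]}

```text
clock: 9.25
ee_pos: [488.5, 368.4, 81.6]
tcp_rot: [-0.0, 0.981, 0.193, 0.0]
contact_force: [-1.4, 1.0, 6.2]
gripper_width: 0.3
grasp_force: 2.6
```

The button is following the finger up, with about 6 N at a depth of 4.4 mm, so the pin is in the hole. I'll lift off and look.

Scaled: 300 mm / 1000 = 0.3, 250 mm / 1000 = 0.25.

Request:
jog_arm:
  plan: {"ax": [0, 0, 0, 0, 0, 0, 0, 0, 0, 0, 0, 0], "ay": [0, 0, 0, 0, 0, 0, 0, 0, 0, 0, 0, 0], "az": [0, 0, 0, 0, 0, 0, 0, 0, 0, 0, 0, 0], "sx": [0, 0, 0, 0, 0, 0, -0.03, -0.06, -0.09, -0.12, -0.14, -0.14], "sy": [0, 0, 0, 0, 0, 0, 0.05, 0.1, 0.15, 0.2, 0.25, 0.3], "sz": [-0.003, -0.008, -0.02, -0.05, -0.1, -0.14, -0.15, -0.15, -0.15, -0.15, -0.15, -0.15], "aperture": [0, 0, 0, 0, 0, 0, 0, 0, 0, 0, 0, 0]}

```text
clock: 10.75
ee_pos: [471.5, 35.7, 231.2]
tcp_rot: [0.0, 0.981, 0.193, 0.0]
contact_force: [1.3, 0.7, -0.2]
gripper_width: 0.2
grasp_force: 0.0
```

Run:
```python
from h import *
s,t=cam("scene"),cam("top")
e=np.array([491.,370.,86.]);print(proj(s,e),proj(t,e))
a=orange(s,proj(s,e),12);b=orange(t,proj(t,e),12);print(a,b)
p=onz(t,*b[0][0],86);print(p,192.9-np.degrees(np.arctan2(p[1]-260.5,p[0]-593.2)))
if a:print(tri([ray(s,*a[0][0]),ray(t,*b[0][0])]),onz(s,*a[0][0],86))
im=[cv2.resize(c["pixels"][y:y+170,x:x+170,::-1],(400,400)) for c,x,y in((s,150,150),(t,135,125))]
cv2.imwrite("pics/end.png",np.hstack(im))
```

```text
(np.float64(240.78397345904787), np.float64(251.17199248349826)) (np.float64(196.83214607104236), np.float64(264.2252267496963))
[(array([242.25, 252.8 ]), [232, 248, 22, 11, 174])] [(array([197.3 , 264.67]), [188, 255, 20, 20, 319])]
[489.60878113 369.53586589  86.        ] 59.36682695626422
[489.27489461 369.31468989  82.66191465] [484.39941793 374.1936266   86.        ]
```

View pics/end.png

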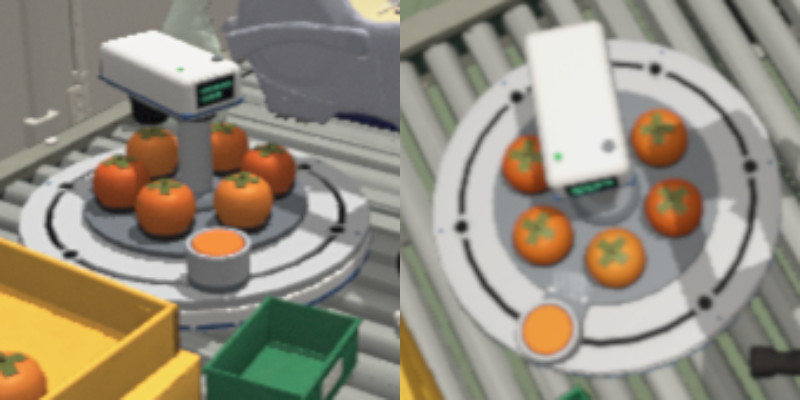

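The button is in the next hole. It triangulates to the same height as at the start (82.7 mm against 82.3 mm), so it is fully up. All six fruits are in their cups and the hand is clear.

```bash
python3 -c "
from station import arm, vision, workorder
print(workorder.sign_off())"
```

```text
the job is handed in; nothing more can be done
None
```

The carousel is turned clockwise to the next hole with the plunger fully up, all six fruits are in their cups, the hand is clear, and the job was handed in at about 11 s.

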